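# Bring the trolley wheel's valve to the top

## Robot

A 6-joint arm with a two-finger parallel gripper is mounted at the origin on a cart in front of the work surface, level with it; the furniture and walls round the work are solid. World frame = base frame: x ahead of the robot, y to its left, z up, the work surface at z = 0. Lengths are in m, angles in degrees, forces in N, time in s.
With the tool pointing down it reaches from about 0.25 to 0.725 m from the base axis. Payload 9.7 kg.
Tool frame: the origin (TCP) lies at the very end of the fingers, on their centre line; the grasp point (between the pads) lies grasp_offset behind it (grasp_offset is the distance from the TCP to the grasp point, in m); z points along the fingers, y is the line along which they close (so a half turn about z gives the same grasp; the last joint's range is limited). The gripper opens to 85 mm and grips with 20 to 120 N. Pads are 22 mm wide; open, the fingers measure 114 mm over their backs; the gripper's body (76 mm by 85 mm) begins 54 mm behind the grasp point. The pads swing forward as they close: fully open they stand 13 mm farther back than shut.
Start: joints at [74.542, 4.979, 10.078, 95.1, 0, 90], TCP at [0.147, 0.53, 0.231] pointing down, gripper open.
Joint ranges: [-179.16, 179.16], [-48.56, 103.87], [-65.8, 70.77], [-126.05, 130.52], [-82.76, 87.17], [-180, 180]. Speed limits (degrees/s): [127.2, 127.2, 147.25, 180, 180, 180].

## Interface

Orientations are given as [roll, pitch, yaw] about the fixed x, y, z axes, in that order (R = Rz(yaw) Ry(pitch) Rx(roll)).
In Python, from workcell import get_obs, camera, calibration, job_done, recognise, cut_out, mark_of, grasp_offset gives the robot as it stands.
- The arm moves only by the tool servo_tool, never from a script. Its argument "moves" is a list of rows, each a list of 3 entries, a list of its own where there are three numbers: the turn, a rotation vector about the tool's x, y, z in degrees, then the shift along the tool's x, y, z in m, then the opening in per cent of the stroke, from 0 (shut) to 100 (fully open). In form: [[[ax, ay, az], [x, y, z], claw], ...]. A call has 1 to 12 rows; each row shifts and turns the commanded pose from where the row before left it, along the tool's axes as they then stand; what a row does not reach is not made up. A row lasts 1/10 s, in which the tool goes at most 50 mm and 8.59 degrees, less where a joint would pass 70% of its speed; a pose out of reach is approached as far as the arm can. A call is refused whole if a number of a shift passes 0.05 or a number of a turn 8.59, either way. A call with a gripper value outside its range is refused whole. The fingers move at their own pace and stop on an object; "force" is the grip in N (left out, the last holds). Time passes only in rows, so rows that do not move let the fingers close. It gives the time, the measured TCP pose, the force, the opening and the grip force at its end, in the units of the state.
- get_obs(): the state, without advancing time (a new reading comes with each control period).
- camera(name): name is "scene" or "side" or "wrist"; returns (picture, depth): 480x640x3 uint8, red, green, blue; 480x640 float32, m along the optical axis (not along the pixel's ray), 0 where there is no reading.
- calibration(name): a dict with "camera_matrix" (3x3 intrinsics, pixels), "R" (3x3) and "t" (3): a world point X has camera coordinates R X + t. Camera axes: x right, y down, z forward; pixel columns grow to the right and rows downward; lengths in m; the calibration is good to about 2 mm. A picture is of the moment at which its call begins: read the wrist's pose just before it. calibration takes no time and is no camera call; for the wrist camera it gives the pose at the moment of the call.
- job_done(): hands the job in; it is judged then, once.
Trained networks look in the newest picture that a camera, given by its name, has taken for a name from the list of things; names that differ only in an ending like _2 or _b are one class to them, and where a whole thing is asked for, a point or a joint stands for the part that bears it (a point fixed in the world has none). Each returns a list of dicts, best first, with "score" (0 to 1); they miss things now and then, are a little off and sometimes report something else, mostly with a low value. They report only what shows in the picture. A call takes as long as a camera call.
- recognise(name, camera): "xyz" ([x, y, z] in m, in the coordinates of the camera as it stood for that picture, good to about 4 mm: the middle of the surface that is visible of it).
- cut_out(name, camera): "mask" (480x640 bool, what is visible of it).
- mark_of(name, camera): "xyz" ([x, y, z] in m, in the coordinates of the camera as it stood for that picture, good to about 4 mm: a listed point, or the origin of a listed thing).
The state is a dict: "time": time; "q": joint angles; "qd": joint speeds; "joint_efforts": joint torques, N m; "ee_pos": TCP position; "tcp_rot": TCP orientation; "wrist_force": force on the tool from outside, world axes, zero at the start; "torque": the same for the moment, N m; "opening": finger opening in m; "grasp_force": force on a finger pad.
Only numpy, scipy, OpenCV 4.12 (cv2) and the standard library are available. Lean on these libraries where they do the work, as an engineer would, in place of code of your own. Each camera call takes 0.05 s, during which the arm holds its last target. There are 200 camera calls.

## Task

The mail-trolley wheel is clamped in its sloping stand. Push its spokes with the closed fingertips, one spoke after another, to turn the wheel until the valve stem points straight up the slope at the pointer on top of the stand, ready for the pump, then take the hand away. Push gently and only on the spokes, never on the tyre or the valve stem; grip nothing, and leave the loose things on the desk where they lie.

Things in the scene. Friction and masses are not known exactly. Their poses are not given: they have to be found in the camera images.
- stand: Grey steel wheel stand, fixed; origin on the desk straight below the hub. Its x axis is level and points away from the robot, y left, z up; turned about z by up to 0.25 rad. The wheel's plane climbs toward its x at 35 degrees from level. In the stand's frame up-slope is (0.819, 0, 0.574) and the axle, leaning toward the robot, (-0.574, 0, 0.819). 'In front' is along the axle.
- hub (a point): Centre of the wheel, on its axle and mid-plane, 120 mm above the desk. Its z axis is the axle, pointing up and toward the robot; its x axis points at the valve stem and turns with the wheel. Wheel: 264 mm outside diameter, black tyre 36 mm thick, hub of 26 mm radius.
- valve_stem (a point): Middle of the valve stem, 88 mm from the hub on the mid-plane. The stem is a short black rubber stub with a brass end, 8 to 11 mm thick, that stands 21 mm inward from the rim (to radius 77 mm) in the middle of one window.
- mark (a point): Where the middle of the valve stem is when it points straight up the slope: 88 mm up the slope from the hub. A place in space, nothing is there.
- wheel (a joint): Turn of the wheel, rad: 0 or a whole turn (6.283) = valve stem straight up; grows counter-clockwise seen from the robot's side (valve goes from the top to the left, +y); starts between 2.2 and 4.08. Either way round will do. Bearing friction about 0.22 N m (3.5 N at 64 mm radius); the wheel stays where it is left.
- tape_roll: Loose roll of masking tape lying flat left of the stand, 103 mm across, 25 mm high; origin at the centre of its underside.
- small_case: Loose small hard case with rounded edges lying right of the stand, 55 x 90 mm, 22 mm high; origin at the middle of its underside.
- pry_tool: Loose flat blue pry stick, 128 mm long, 8 mm high, lying behind the stand on the left; origin at the middle of its underside.
- tube (a point): Middle of the level clamp tube that holds the axle, 34 mm in front of the hub. The steel tube, 12 mm thick, crosses in front of the wheel from side to side along the stand's y, to 155 mm each side, then goes down to the base. A finger between the spokes can work above or below the tube but cannot pass it. A knob, 26 mm across, sits on its middle, its top 46 mm in front of the mid-plane.
- pointer (a point): Tip of the metal cone pointer (20 mm wide) beyond the tyre at the top of the slope, 135 mm from the hub on the mid-plane; it shows straight up. Its bracket rises 10 mm in front of the mid-plane.
- spokes: The five straight grey spokes, turning with the wheel; frame of hub. Each is 14 mm wide and 16 mm thick (8 mm in front of and behind the mid-plane), from hub (radius 26 mm) to rim (radius 97 mm), at 36, 108, 180, 252 and 324 degrees from the valve. The five windows are open right through; behind them only a 50 mm wide spine runs up the slope, its face 40 mm behind the mid-plane.
- tyre: The tyre and rim, radius 97 to 132 mm; turns with the wheel, its frame is that of hub.
- valve: The valve stem as a solid; turns with the wheel, its frame is that of hub (origin at the hub).

How it is judged (in metres and radians):
On the way:
1. with the valve stem still more than 40 degrees away from the top, the fingers push a spoke (contact force between the fingers and spokes above 0.5 N and distance between valve_stem and mark above 0.06 m), for 0.1 s.
At the end, for the whole second after the job is handed in: The middle of the valve stem is within 12 mm of the mark straight up the slope from the hub (the wheel within about 8 degrees), and the wheel is at rest (distance between valve_stem and mark below 0.012 m and velocity of joint wheel between -0.05 and 0.05 rad/s); the robot touches nothing.
It fails at once if a spoke was gripped or pushed harder than 25 N (contact force between any of the fingers, the arm and spokes above 25 N).
It fails at once if the valve stem was pushed (over 2 N) (contact force between any of the fingers, the arm and valve above 2 N).
It fails at once if the tyre was pushed (over 5 N) (contact force between any of the fingers, the arm and tyre above 5 N).
It fails at once if the roll of tape, the small case or the pry stick was moved by more than 3 cm (distance of any of tape_roll, small_case, pry_tool from where it was at the start of the episode above 0.03 m).
It also fails if it takes over 48 s, if anything falls off the work surface, if the arm or the gripper's body presses on something with over 40 N, if the wrist force passes 120 N, or if a joint passes its speed limit or range.

## Working session

There is one attempt and no reset: what is moved stays moved. The work goes in short steps, Python scripts to look and compute and a tool call to move; the robot and the scene stay as the last step left them, time stands still between calls to the robot, and variables do not carry over. Pictures are saved under pics/ and viewed, at most 10 in all, crops included, and the job is handed in when it is done.

Besides the shell and the picture viewer there is one more tool, called after "Call:" as a command line: name --argument value ..., lists and objects as JSON in quotes. servo_tool: Moves the arm, as the interface text tells. Its arguments: {"type":"object","properties":{"moves":{"type":"array"},"force":{"type":"number"}},"required":["moves"]}

```bash
mkdir -p pics; ls
cat > h.py <<'E'
import numpy as np, cv2
from workcell import *
def toworld(p,c):
    return c["R"].T@(np.array(p)-c["t"])
def look(cam,names,fn=None):
    pic,d=camera(cam); c=calibration(cam)
    if fn: cv2.imwrite("pics/"+fn,pic[:,:,::-1])
    for n in names:
        r=mark_of(n,cam)
        print(cam,n,[(round(x["score"],2),toworld(x["xyz"],c).round(4).tolist()) for x in r[:3]])
    return pic,d,c
E
python3 - <<'E'
from h import *
o=get_obs();print({k:np.round(v,3).tolist() for k,v in o.items()}, grasp_offset if not callable(grasp_offset) else grasp_offset())
for cam in("scene","side"): look(cam,["hub","valve_stem","stand","tube","pointer","mark","tape_roll","small_case","pry_tool"],cam+"0.png")
E
```

```text
pics
{'time': 0.0, 'q': [74.541, 5.011, 10.035, 95.1, -0.002, 90.0], 'qd': [-0.037, -0.056, 0.038, 0.043, 0.013, -0.006], 'joint_efforts': [-0.002, -52.038, 46.481, 0.016, -0.0, -0.0], 'ee_pos': [0.147, 0.53, 0.231], 'tcp_rot': [-179.925, 0.002, 164.541], 'wrist_force': [-0.187, 0.912, 0.296], 'torque': [-0.019, -0.012, -0.006], 'grasp_force': 0.0, 'opening': 0.085} 0.0187
scene hub [(0.78, [0.5385, 0.0945, 0.1204])]
scene valve_stem [(0.62, [0.4753, 0.1466, 0.0794])]
scene stand [(0.83, [0.542, 0.0947, -0.003])]
scene tube [(0.83, [0.5213, 0.0957, 0.1474]), (0.65, [0.6499, 0.1006, 0.1969])]
scene pointer [(0.7, [0.6514, 0.0984, 0.1956]), (0.62, [0.5409, 0.0944, 0.1212])]
scene mark [(0.63, [0.6098, 0.0998, 0.1706])]
scene tape_roll []
scene small_case [(0.84, [0.5076, -0.1654, 0.0005])]
scene pry_tool [(0.63, [0.6267, 0.2659, 0.0007])]
side hub [(0.61, [0.5429, 0.0961, 0.1186])]
side valve_stem [(0.4, [0.4803, 0.1365, 0.0763])]
side stand [(0.9, [0.5382, 0.0955, -0.0052])]
side tube [(0.68, [0.5212, 0.0905, 0.1462])]
side pointer [(0.56, [0.652, 0.1006, 0.1949])]
side mark [(0.71, [0.6176, 0.0978, 0.1694]), (0.35, [0.5184, 0.0911, 0.1469])]
side tape_roll [(0.96, [0.4639, 0.3308, -0.0015])]
side small_case [(0.61, [0.5099, -0.1698, -0.0006])]
side pry_tool [(0.8, [0.6297, 0.2723, 0.0001])]
```

View pics/scene0.png

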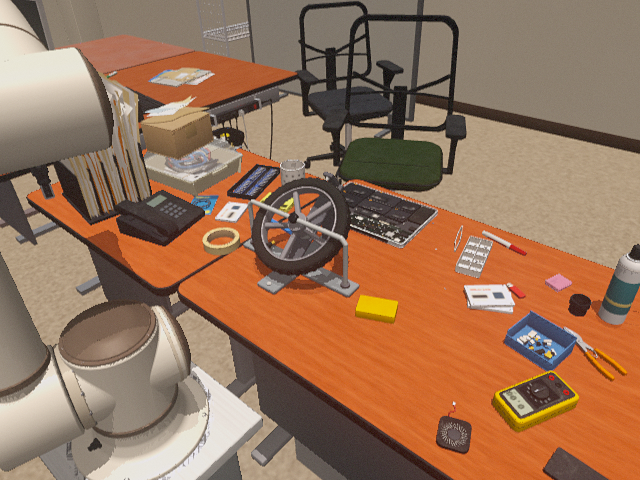

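View pics/side0.png

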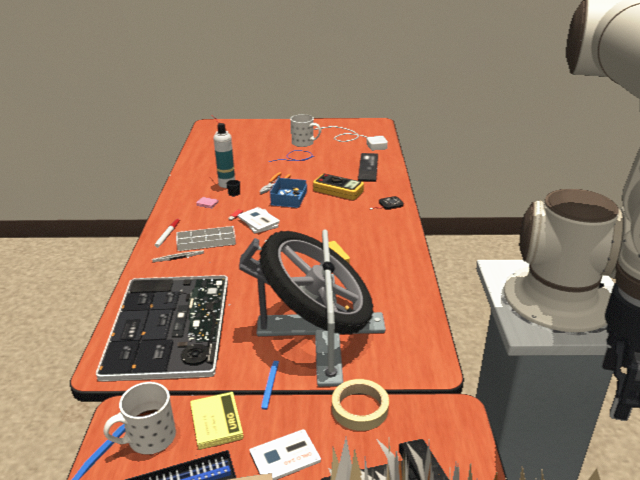

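The scene view shows the wheel at about pixel (300,225), with the valve at lower left. The side view agrees, and the tape roll is at (360,405). The valve angle is about 147°, so I'll turn clockwise by pushing spokes below the tube.

```bash
cat >> h.py <<'E'
from scipy.spatial.transform import Rotation as Ro
HUB=np.array([.540,.095,.120]); YAW=0.04
def frame():
    Z=Ro.from_euler('z',YAW).as_matrix(); s,c=np.sin(np.radians(35)),np.cos(np.radians(35))
    return Z@np.array([c,0,s]),Z@np.array([0,1.,0]),Z@np.array([-s,0,c])  # up, left, axle
def pose(alpha,s,t,h):
    """finger beside the spoke at alpha (deg): s along spoke, t to its ccw side, tip h in front; x pushes clockwise"""
    u,l,a=frame(); A=np.radians(alpha)
    r=np.cos(A)*u+np.sin(A)*l; tt=np.cross(a,r)
    return np.stack([-tt,-r,-a],1),HUB+s*r+t*tt+h*a
def cur():
    o=get_obs(); return Ro.from_euler('xyz',o["tcp_rot"],degrees=True).as_matrix(),np.array(o["ee_pos"])
def plan(R,p,n,R0=None,p0=None):
    if R0 is None: R0,p0=cur()
    w=Ro.from_matrix(R0.T@R).as_rotvec()/n
    Rs=[R0@Ro.from_rotvec(w*k).as_matrix() for k in range(n)]
    d=np.linalg.solve(sum(Rs),p-p0); path=p0+np.cumsum([Rk@d for Rk in Rs],0)
    print("n",n,"turn",np.degrees(w).round(2).tolist(),"shift",d.round(4).tolist(),"mid",path[n//2].round(3))
def spokefr(p):
    u,l,a=frame(); d=np.array(p)-HUB; return np.degrees(np.arctan2(d@l,d@u)).round(1),np.hypot(d@l,d@u).round(4),(d@a).round(4)
E
python3 - <<'E'
from h import *
for v in([.4753,.1466,.0794],[.4803,.1365,.0763]):print(spokefr(v))
R,p=pose(183,.052,.026,.15);print(p);plan(R,p,12);plan(R,p,24)
E
```

```text
(np.float64(144.0), np.float64(0.0921), np.float64(0.0026))
(np.float64(148.9), np.float64(0.0848), np.float64(-0.0025))
[0.41378973 0.06124009 0.21386819]
n 12 turn [-2.45, -1.89, 5.58] shift [-0.0461, -0.0118, 0.0019] mid [0.372 0.293 0.228]
n 24 turn [-1.23, -0.95, 2.79] shift [-0.0232, -0.0054, 0.0011] mid [0.361 0.314 0.228]
```

Call:
servo_tool --moves '[[[-1.23,-0.95,2.79],[-0.0232,-0.0054,0.0011],0],[[-1.23,-0.95,2.79],[-0.0232,-0.0054,0.0011],0],[[-1.23,-0.95,2.79],[-0.0232,-0.0054,0.0011],0],[[-1.23,-0.95,2.79],[-0.0232,-0.0054,0.0011],0],[[-1.23,-0.95,2.79],[-0.0232,-0.0054,0.0011],0],[[-1.23,-0.95,2.79],[-0.0232,-0.0054,0.0011],0],[[-1.23,-0.95,2.79],[-0.0232,-0.0054,0.0011],0],[[-1.23,-0.95,2.79],[-0.0232,-0.0054,0.0011],0],[[-1.23,-0.95,2.79],[-0.0232,-0.0054,0.0011],0],[[-1.23,-0.95,2.79],[-0.0232,-0.0054,0.0011],0],[[-1.23,-0.95,2.79],[-0.0232,-0.0054,0.0011],0],[[-1.23,-0.95,2.79],[-0.0232,-0.0054,0.0011],0]]' --force 20

```text
time: 2.2
ee_pos: [0.3507, 0.3341, 0.2284]
tcp_rot: [162.7, 6.4, 129.7]
wrist_force: [0.1, -0.5, 0.7]
opening: 0.0
grasp_force: 0.0
```

Call:
servo_tool --moves '[[[-1.23,-0.95,2.79],[-0.0232,-0.0054,0.0011],0],[[-1.23,-0.95,2.79],[-0.0232,-0.0054,0.0011],0],[[-1.23,-0.95,2.79],[-0.0232,-0.0054,0.0011],0],[[-1.23,-0.95,2.79],[-0.0232,-0.0054,0.0011],0],[[-1.23,-0.95,2.79],[-0.0232,-0.0054,0.0011],0],[[-1.23,-0.95,2.79],[-0.0232,-0.0054,0.0011],0],[[-1.23,-0.95,2.79],[-0.0232,-0.0054,0.0011],0],[[-1.23,-0.95,2.79],[-0.0232,-0.0054,0.0011],0],[[-1.23,-0.95,2.79],[-0.0232,-0.0054,0.0011],0],[[-1.23,-0.95,2.79],[-0.0232,-0.0054,0.0011],0],[[-1.23,-0.95,2.79],[-0.0232,-0.0054,0.0011],0],[[-1.23,-0.95,2.79],[-0.0232,-0.0054,0.0011],0]]'

```text
time: 3.4
ee_pos: [0.4233, 0.0621, 0.2147]
tcp_rot: [145.7, 1.8, 94.6]
wrist_force: [-0.3, -0.1, 0.4]
opening: 0.0001
grasp_force: 0.0
```

Run:
```python
from h import *
o=get_obs();print(o["time"],np.round(o["q"],1),np.round(o["ee_pos"],3),np.round(o["tcp_rot"],1))
R,p=pose(183,.052,.026,.15);plan(R,p,3)
for i in range(2): look("wrist",["hub","valve_stem","tube","pointer","mark"],"w%d.png"%i)
c=calibration("wrist");print((-c["R"].T@c["t"]).round(3))
for i in range(2): look("scene",["hub","valve_stem","tube","pointer","mark","stand"])
```

```text
3.4 [ 12.2 -48.5 -37.8  66.8  -5.8  95.3] [0.423 0.062 0.215] [145.7   1.8  94.6]
n 3 turn [-0.23, 0.06, -0.03] shift [-0.0, -0.0028, -0.0016] mid [0.417 0.062 0.214]
wrist hub [(0.93, [0.5451, 0.0876, 0.1201])]
wrist valve_stem [(0.65, [0.612, 0.0959, 0.1753]), (0.59, [0.4834, 0.1387, 0.0816])]
wrist tube [(0.74, [0.5205, 0.0963, 0.1442])]
wrist pointer [(0.67, [0.6499, 0.0916, 0.1973])]
wrist mark [(0.77, [0.6135, 0.095, 0.1754])]
wrist hub [(0.62, [0.5431, 0.0927, 0.118])]
wrist valve_stem [(0.68, [0.4802, 0.1425, 0.0818])]
wrist tube [(0.78, [0.5172, 0.0944, 0.1469])]
wrist pointer [(0.95, [0.6487, 0.099, 0.1987]), (0.56, [0.4815, 0.1424, 0.0827])]
wrist mark [(0.73, [0.6144, 0.0984, 0.1723])]
[0.337 0.129 0.332]
scene hub [(0.93, [0.5394, 0.0971, 0.1201])]
scene valve_stem [(0.48, [0.4768, 0.1429, 0.0775])]
scene tube [(0.75, [0.5203, 0.095, 0.1476])]
scene pointer [(0.62, [0.6486, 0.0975, 0.1969]), (0.49, [0.6304, 0.264, -0.0009])]
scene mark [(0.93, [0.6127, 0.1009, 0.171]), (0.54, [0.5419, 0.0928, 0.0005]), (0.28, [0.5231, 0.1003, 0.1438])]
scene stand [(0.77, [0.543, 0.0953, -0.0008])]
scene hub [(0.67, [0.5384, 0.0941, 0.1213])]
scene valve_stem [(0.44, [0.4762, 0.1416, 0.0786])]
scene tube [(0.95, [0.5206, 0.0969, 0.1498])]
scene pointer [(0.75, [0.6495, 0.0983, 0.1954]), (0.72, [0.5397, 0.0935, 0.1214])]
scene mark [(0.7, [0.6082, 0.0977, 0.1669])]
scene stand [(0.65, [0.5456, 0.0965, -0.0023])]
```

View pics/w0.png

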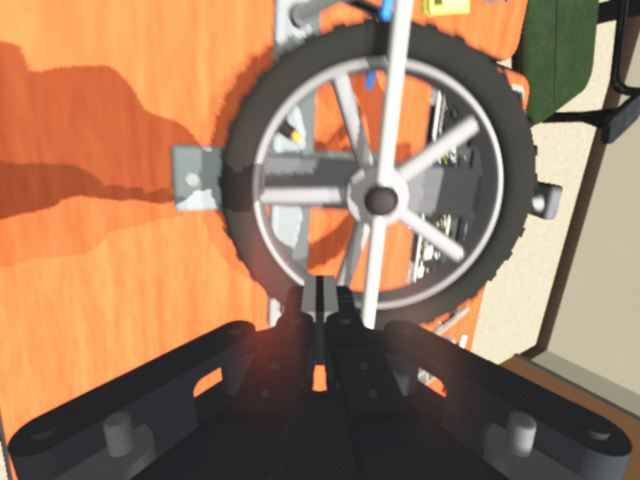

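The wrist view (right is up-slope) shows the valve at (290,130), which matches about 147°. The spokes are at (350,100), (295,195), (350,265), (435,240) and (445,145). The knuckles flare behind the fingertips, so I'll measure their shape against the tube and fit the wheel angle.

Run:
```python
from h import *
import h
# fit of hub & yaw from averages
pts=dict(hub=np.mean([[.5385,.0945,.1204],[.5429,.0961,.1186],[.5451,.0876,.1201],[.5431,.0927,.118],[.5394,.0971,.1201],[.5384,.0941,.1213]],0),
tube=np.mean([[.5213,.0957,.1474],[.5212,.0905,.1462],[.5205,.0963,.1442],[.5172,.0944,.1469],[.5203,.095,.1476],[.5206,.0969,.1498]],0),
pointer=np.mean([[.6514,.0984,.1956],[.652,.1006,.1949],[.6499,.0916,.1973],[.6487,.099,.1987],[.6486,.0975,.1969],[.6495,.0983,.1954]],0))
mark=np.mean([[.6098,.0998,.1706],[.6176,.0978,.1694],[.6135,.095,.1754],[.6144,.0984,.1723],[.6127,.1009,.171],[.6082,.0977,.1669]],0)
from scipy.optimize import least_squares
def f(v):
    h.HUB=np.array([v[0],v[1],.12]);h.YAW=v[2];u,l,a=frame()
    return np.r_[h.HUB-pts['hub'],h.HUB+.034*a-pts['tube'],h.HUB+.135*u-pts['pointer'],h.HUB+.088*u-mark]
s=least_squares(f,[.54,.095,.04]);print(s.x.round(4),(f(s.x)*1e3).round(1))
for v in([.4753,.1466,.0794],[.4803,.1365,.0763],[.4834,.1387,.0816],[.4802,.1425,.0818],[.4768,.1429,.0775],[.4762,.1416,.0786]):print(spokefr(v)[0],end=' ')
pic,d=camera("wrist");c=calibration("wrist");R0,p0=cur()
v,u_=np.mgrid[0:480,0:640];K=c["camera_matrix"]
X=np.stack([(u_-K[0,2])/K[0,0]*d,(v-K[1,2])/K[1,1]*d,d],-1).reshape(-1,3)
W=(X-c["t"])@c["R"]; T=(W-p0)@R0
m=(d.reshape(-1)>0)&(np.abs(T[:,0])<.06)&(np.abs(T[:,1])<.08)&(T[:,2]>-.16)&(T[:,2]<.01)
T=T[m]
print()
for z in range(-100,5,6):
    k=T[(T[:,2]*1e3>=z)&(T[:,2]*1e3<z+6)]
    if len(k):print(z,len(k),(k.min(0)*1e3).round(0),(k.max(0)*1e3).round(0))
```

```text
[0.5403 0.0948 0.0313] [-1.   1.1  0.3  0.6 -0.6  0.8  0.8  0.7  1.  -0.4 -1.2 -0.5]
144.4 149.2 145.9 144.7 146.3 147.0 
-100 8235 [   6.  -57. -100.] [ 21.  57. -94.]
-94 15414 [  0. -62. -94.] [ 20.  62. -88.]
-88 12711 [ -2. -63. -88.] [ 18.  62. -82.]
-82 8596 [ -8. -59. -82.] [ 18.  59. -76.]
-76 7891 [ -8. -55. -76.] [ 18.  55. -70.]
-70 4389 [ -9. -50. -70.] [ 18.  50. -64.]
-64 3084 [ -9. -44. -64.] [ 16.  44. -58.]
-58 5243 [-10. -40. -58.] [ 14.  39. -52.]
-52 2492 [-12. -35. -52.] [ 14.  35. -46.]
-46 908 [-13. -30. -46.] [ 14.  30. -40.]
-40 830 [-12. -16. -40.] [ 12.  16. -34.]
-34 351 [  6. -14. -34.] [ 11.  13. -28.]
-28 479 [  6. -14. -28.] [ 11.  14. -22.]
-22 424 [  5. -14. -22.] [ 11.  13. -16.]
-16 383 [  6. -14. -16.] [ 11.  14. -10.]
-10 239 [  6. -13. -10.] [11. 12. -4.]
-4 14 [10. -7. -4.] [11.  6. -3.]
```

```bash
sed -i 's/^HUB=.*/HUB=np.array([.5403,.0948,.120]); YAW=0.0313/' h.py
python3 - <<'E'
from h import *
R,p=pose(182.3,.058,.026,.06);plan(R,p,4)
R,p=pose(182.3,.058,.026,.06);R2,p2=pose(182.3,.058,.026,-.003);plan(R2,p2,5,R,p)
R3,p3=pose(128,.058,.018,-.003);print(p3)
Ra,pa=pose(182.3,.058,.018,-.003);plan(R3,p3,27,Ra,pa)
E
```

```text
n 4 turn [-0.13, -0.03, 0.28] shift [0.0001, -0.0039, 0.0216] mid [0.451 0.064 0.156]
n 5 turn [0.0, 0.0, 0.0] shift [0.0, -0.0, 0.0126] mid [0.482 0.065 0.106]
[0.5000868  0.1281806  0.08892535]
n 27 turn [0.0, 0.0, 2.01] shift [0.002, -0.0006, 0.0] mid [0.493 0.102 0.083]
```

Call:
servo_tool --moves '[[[-0.13,0,0.28],[0,-0.0039,0.0216],0],[[-0.13,0,0.28],[0,-0.0039,0.0216],0],[[-0.13,0,0.28],[0,-0.0039,0.0216],0],[[-0.13,0,0.28],[0,-0.0039,0.0216],0],[[0,0,0],[0,0,0],0],[[0,0,0],[0,0,0],0]]'

```text
time: 5.35
ee_pos: [0.4599, 0.0635, 0.1369]
tcp_rot: [145.1, 1.2, 93.8]
wrist_force: [-0.9, -0.1, 0.7]
opening: 0.0001
grasp_force: 0.0
```

Run:
```python
from h import *
o=get_obs();print(o["time"],np.round(o["q"],1))
R,p=pose(182.3,.058,.026,-.003);plan(R,p,5)
pic,d,c=look("wrist",["valve_stem"],"w2.png")
u,l,a=frame()
# draw predicted spokes and the finger footprint
def px(P): q=c["camera_matrix"]@(c["R"]@P+c["t"]); return tuple((q[:2]/q[2]).round().astype(int).tolist())
im=pic[:,:,::-1].copy()
for k in range(5):
    A=np.radians(182.3+72*k); r=np.cos(A)*u+np.sin(A)*l
    cv2.line(im,px(HUB+.026*r+.008*a),px(HUB+.097*r+.008*a),(0,255,0),1)
R0,p0=cur()
F=[p0+R0@np.array([x,y,.055]) for x,y in((.011,.014),(.011,-.014),(-.011,-.014),(-.011,.014))]
cv2.polylines(im,[np.array([px(f) for f in F])],True,(0,0,255),1)
cv2.imwrite("pics/w2o.png",im)
```

```text
5.35 [ 11.  -45.3 -45.6  55.1  -5.1  95.3]
n 5 turn [-0.01, -0.03, -0.0] shift [0.0001, 0.0, 0.0127] mid [0.482 0.064 0.106]
wrist valve_stem [(0.6, [0.4812, 0.1414, 0.0833])]
```

View pics/w2o.png

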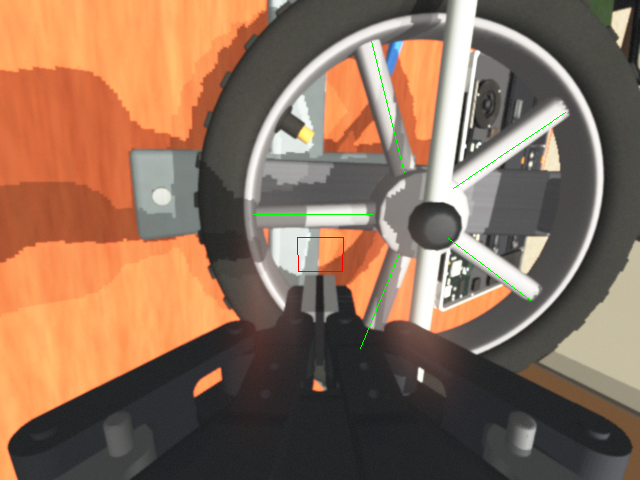

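The overlay fits: the green spoke lines lie on the spokes, and the red footprint (320,255) sits free in the window beside the 182° spoke at (310,215). Next I insert and make gentle contact.

Call:
servo_tool --moves '[[[0,0,0],[0,0,0.0127],0],[[0,0,0],[0,0,0.0127],0],[[0,0,0],[0,0,0.0127],0],[[0,0,0],[0,0,0.0127],0],[[0,0,0],[0,0,0.0127],0],[[0,0,0],[0,0,0],0],[[0,0,0],[0.002,0,0],0],[[0,0,0],[0.002,0,0],0],[[0,0,0],[0.002,0,0],0],[[0,0,0],[0.001,0,0],0],[[0,0,0],[0.001,0,0],0]]'

```text
time: 6.55
ee_pos: [0.4962, 0.0727, 0.0851]
tcp_rot: [145.0, 1.2, 93.7]
wrist_force: [-1.5, -3.7, 3.0]
opening: -0.0003
grasp_force: 1.8
```

Call:
servo_tool --moves '[[[0,0,1],[0.001,-0.0003,0],0],[[0,0,1],[0.001,-0.0003,0],0],[[0,0,2],[0.002,-0.0006,0],0],[[0,0,2],[0.002,-0.0006,0],0],[[0,0,2],[0.002,-0.0006,0],0]]'

```text
time: 7.05
ee_pos: [0.4939, 0.0808, 0.0833]
tcp_rot: [145.2, -3.5, 87.1]
wrist_force: [-0.5, -3.1, 2.9]
opening: -0.0002
grasp_force: 1.8
```

```bash
cat >> h.py <<'E'
def where():
    R0,p0=cur(); u,l,a=frame(); x=-R0[:,0]; r=-R0[:,1]; d=p0-HUB
    print("t",get_obs()["time"],"alpha",np.degrees(np.arctan2(r@l,r@u)).round(1)%360,"s",(d@r).round(4),"t",(d@x).round(4),"h",(d@a).round(4),"F",np.round(get_obs()["wrist_force"],1),"tilt",np.degrees(np.arccos(-R0[:,2]@a)).round(2))
E
python3 - <<'E'
from h import *
where(); pic,d,c=look("wrist",["valve_stem"])
for r in mark_of("valve_stem","wrist"): print(spokefr(toworld(r["xyz"],c)))
E
```

```text
t 7.05 alpha 174.1 s 0.0578 t 0.0185 h -0.0033 F [-0.5 -3.1  2.9] tilt 0.12
wrist valve_stem [(0.84, [0.4862, 0.153, 0.0879])]
(np.float64(135.7), np.float64(0.0856), np.float64(0.0037))
```

Contact force is about 4 N and the valve is turning. I'll continue the first push.

Call:
servo_tool --moves '[[[0,0,2],[0.002,-0.0006,0],0],[[0,0,2],[0.002,-0.0006,0],0],[[0,0,2],[0.002,-0.0006,0],0],[[0,0,2],[0.002,-0.0006,0],0],[[0,0,2],[0.002,-0.0006,0],0],[[0,0,2],[0.002,-0.0006,0],0],[[0,0,2],[0.002,-0.0006,0],0],[[0,0,2],[0.002,-0.0006,0],0],[[0,0,2],[0.002,-0.0006,0],0],[[0,0,2],[0.002,-0.0006,0],0],[[0,0,2],[0.002,-0.0006,0],0],[[0,0,2],[0.002,-0.0006,0],0]]'

```text
time: 8.4
ee_pos: [0.4926, 0.1055, 0.0826]
tcp_rot: [148.8, -16.6, 66.7]
wrist_force: [-1.7, -3.8, 1.7]
opening: -0.0001
grasp_force: 1.8
```

Call:
servo_tool --moves '[[[0,0,2],[0.002,-0.0006,0],0],[[0,0,2],[0.002,-0.0006,0],0],[[0,0,2],[0.002,-0.0006,0],0],[[0,0,2],[0.002,-0.0006,0],0],[[0,0,2],[0.002,-0.0006,0],0],[[0,0,2],[0.002,-0.0006,0],0],[[0,0,2],[0.002,-0.0006,0],0],[[0,0,2],[0.002,-0.0006,0],0],[[0,0,2],[0.002,-0.0006,0],0],[[0,0,2],[0.002,-0.0006,0],0],[[0,0,0],[0,0,0],0],[[0,0,0],[-0.005,0,0],0]]'

```text
time: 9.6
ee_pos: [0.4958, 0.1222, 0.0854]
tcp_rot: [155.7, -26.0, 47.9]
wrist_force: [0.0, -0.3, -0.2]
opening: 0.0003
grasp_force: 0.0
```

Run:
```python
from h import *
where()
for cam in("wrist","scene","scene"):
  pic,d,c=look(cam,[])
  for r in mark_of("valve_stem",cam): print(cam,r["score"],spokefr(toworld(r["xyz"],c)))
```

```text
t 9.6 alpha 130.4 s 0.0579 t 0.0236 h -0.0033 F [ 0.  -0.3 -0.2] tilt 0.2
wrist 0.97 (np.float64(94.4), np.float64(0.0902), np.float64(-0.0))
scene 0.49 (np.float64(178.1), np.float64(0.0669), np.float64(-0.1019))
```

Run:
```python
from h import *
R0,p0=cur()
Ra,pa=pose(130.4,.058,.0236,.03);plan(Ra,pa,2)
Rb,pb=pose(202.4,.058,.027,.03);plan(Rb,pb,12,Ra,pa)
```

```text
n 2 turn [-0.05, -0.06, -0.05] shift [0.0, -0.0003, -0.0165] mid [0.477 0.122 0.113]
n 12 turn [-0.0, -0.0, -6.0] shift [-0.0062, 0.003, -0.0] mid [0.474 0.075 0.11 ]
```

Call:
servo_tool --moves '[[[0,0,0],[0,0,-0.0165],0],[[0,0,0],[0,0,-0.0165],0],[[0,0,0],[0,0,0],0]]'

```text
time: 10.2
ee_pos: [0.4774, 0.1216, 0.115]
tcp_rot: [155.6, -26.2, 47.9]
wrist_force: [-0.3, -0.2, 0.4]
opening: 0.0001
grasp_force: 0.0
```

Call:
servo_tool --moves '[[[0,0,-6],[-0.0062,0.003,0],0],[[0,0,-6],[-0.0062,0.003,0],0],[[0,0,-6],[-0.0062,0.003,0],0],[[0,0,-6],[-0.0062,0.003,0],0],[[0,0,-6],[-0.0062,0.003,0],0],[[0,0,-6],[-0.0062,0.003,0],0],[[0,0,-6],[-0.0062,0.003,0],0],[[0,0,-6],[-0.0062,0.003,0],0],[[0,0,-6],[-0.0062,0.003,0],0],[[0,0,-6],[-0.0062,0.003,0],0],[[0,0,-6],[-0.0062,0.003,0],0],[[0,0,-6],[-0.0062,0.003,0],0]]'

```text
time: 11.4
ee_pos: [0.4898, 0.0448, 0.1188]
tcp_rot: [147.1, 12.6, 110.7]
wrist_force: [0.3, -0.6, 0.1]
opening: 0.0002
grasp_force: 0.0
```

Run:
```python
from h import *
where()
R,p=pose(202.4,.058,.027,-.003);plan(R,p,3)
pic,d,c=look("wrist",["valve_stem"])
for r in mark_of("valve_stem","wrist"): print(r["score"],spokefr(toworld(r["xyz"],c)))
u,l,a=frame()
def px(P): q=c["camera_matrix"]@(c["R"]@P+c["t"]); return tuple((q[:2]/q[2]).round().astype(int).tolist())
im=pic[:,:,::-1].copy()
for k in range(5):
    A=np.radians(202.4+72*k); r=np.cos(A)*u+np.sin(A)*l
    cv2.line(im,px(HUB+.026*r+.008*a),px(HUB+.097*r+.008*a),(0,255,0),1)
cv2.imwrite("pics/w3.png",im)
```

```text
t 11.4 alpha 202.6 s 0.0586 t 0.028 h 0.0289 F [ 0.3 -0.6  0.1] tilt 0.14
n 3 turn [0.01, -0.05, 0.05] shift [0.0004, 0.0002, 0.0106] mid [0.502 0.046 0.101]
wrist valve_stem [(0.66, [0.5324, 0.1848, 0.1168])]
0.66 (np.float64(93.8), np.float64(0.0904), np.float64(0.0003))
```

View pics/w3.png

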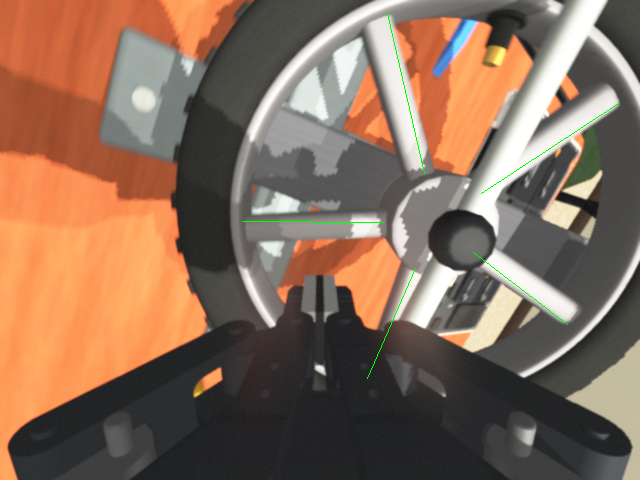

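The spokes fit the overlay, with the target spoke at (315,225), and the finger at (320,285) is in the free window. The valve is at (500,45). I'll insert and push this spoke.

Call:
servo_tool --moves '[[[0,0,0],[0,0,0.0106],0],[[0,0,0],[0,0,0.0106],0],[[0,0,0],[0,0,0.0106],0],[[0,0,0],[0,0,0],0],[[0,0,0],[0.003,0,0],0],[[0,0,0],[0.002,0,0],0],[[0,0,0],[0.002,0,0],0],[[0,0,0],[0.001,0,0],0],[[0,0,0],[0.001,0,0],0],[[0,0,0],[0.001,0,0],0],[[0,0,1],[0.001,-0.0003,0],0],[[0,0,1],[0.001,-0.0003,0],0]]'

```text
time: 12.75
ee_pos: [0.5032, 0.0564, 0.0907]
tcp_rot: [146.7, 11.3, 108.6]
wrist_force: [-2.0, -3.3, 2.7]
opening: 0.0002
grasp_force: 1.9
```

Call:
servo_tool --moves '[[[0,0,2],[0.002,-0.0006,0],0],[[0,0,2],[0.002,-0.0006,0],0],[[0,0,2],[0.002,-0.0006,0],0],[[0,0,2],[0.002,-0.0006,0],0],[[0,0,2],[0.002,-0.0006,0],0],[[0,0,2],[0.002,-0.0006,0],0],[[0,0,2],[0.002,-0.0006,0],0],[[0,0,2],[0.002,-0.0006,0],0],[[0,0,2],[0.002,-0.0006,0],0],[[0,0,2],[0.002,-0.0006,0],0],[[0,0,2],[0.002,-0.0006,0],0],[[0,0,2],[0.002,-0.0006,0],0]]'

```text
time: 13.95
ee_pos: [0.4933, 0.0787, 0.0842]
tcp_rot: [145.1, -2.3, 88.7]
wrist_force: [-1.6, -3.9, 1.5]
opening: 0.0003
grasp_force: 1.9
```

Run:
```python
from h import *
where()
pic,d,c=look("wrist",[])
for r in mark_of("valve_stem","wrist"): print(r["score"],spokefr(toworld(r["xyz"],c)))
```

```text
t 13.95 alpha 176.2 s 0.0583 t 0.0186 h -0.0021 F [-1.6 -3.9  1.5] tilt 0.14
0.96 (np.float64(67.5), np.float64(0.0928), np.float64(0.0021))
```

Call:
servo_tool --moves '[[[0,0,2],[0.002,-0.0006,0.0005],0],[[0,0,2],[0.002,-0.0006,0.0005],0],[[0,0,2],[0.002,-0.0006,0],0],[[0,0,2],[0.002,-0.0006,0],0],[[0,0,2],[0.002,-0.0006,0],0],[[0,0,2],[0.002,-0.0006,0],0],[[0,0,2],[0.002,-0.0006,0],0],[[0,0,2],[0.002,-0.0006,0],0],[[0,0,2],[0.002,-0.0006,0],0],[[0,0,2],[0.002,-0.0006,0],0],[[0,0,2],[0.002,-0.0006,0],0],[[0,0,2],[0.002,-0.0006,0],0]]'

```text
time: 15.25
ee_pos: [0.492, 0.1034, 0.0823]
tcp_rot: [148.4, -15.5, 68.5]
wrist_force: [-1.7, -3.3, 2.0]
opening: 0.0
grasp_force: 1.9
```

Call:
servo_tool --moves '[[[0,0,2],[0.002,-0.0006,0],0],[[0,0,2],[0.002,-0.0006,0],0],[[0,0,2],[0.002,-0.0006,0],0],[[0,0,2],[0.002,-0.0006,0],0],[[0,0,2],[0.002,-0.0006,0],0],[[0,0,2],[0.002,-0.0006,0],0],[[0,0,2],[0.002,-0.0006,0],0],[[0,0,2],[0.002,-0.0006,0],0],[[0,0,2],[0.002,-0.0006,0],0],[[0,0,2],[0.002,-0.0006,0],0],[[0,0,2],[0.002,-0.0006,0],0],[[0,0,0],[0,0,0],0]]'

```text
time: 16.45
ee_pos: [0.4978, 0.1252, 0.0866]
tcp_rot: [155.9, -25.9, 47.8]
wrist_force: [-2.1, 0.6, -1.0]
opening: -0.0
grasp_force: 1.0
```

Run:
```python
from h import *
where()
print(np.round(get_obs()["q"],1))
for cam in("wrist","side"):
  pic,d,c=look(cam,[],cam+"5.png")
  for n in("valve_stem","pointer","hub"):
    for r in mark_of(n,cam)[:2]: print(cam,n,r["score"],spokefr(toworld(r["xyz"],c)))
```

```text
t 16.45 alpha 130.3 s 0.0586 t 0.02 h -0.0035 F [-2.1  0.6 -1. ] tilt 0.24
[ 19.6 -34.9 -45.9  45.4  -9.9 154.4]
wrist valve_stem 0.96 (np.float64(24.2), np.float64(0.0952), np.float64(-0.0004))
wrist hub 0.59 (np.float64(-1.3), np.float64(0.0885), np.float64(0.0045))
side pointer 0.89 (np.float64(2.2), np.float64(0.1324), np.float64(-0.0014))
side hub 0.6 (np.float64(-96.0), np.float64(0.0025), np.float64(-0.0037))
```

q6 is nearing its limit, so I'll finish with less tool rotation per row.

```bash
cat >> h.py <<'E'
def pose2(beta,alpha,s=.058,h=-.003,gap=0):
    dl=np.radians(abs(alpha-beta)); t=.007+.011*np.cos(dl)+.014*np.sin(dl)+gap
    return pose(alpha,s,t,h)[0],pose(beta,s,t,h)[1]
E
python3 - <<'E'
from h import *
R,p=pose2(116,122);plan(R,p,8)
R2,p2=pose2(108,118);plan(R2,p2,4,R,p)
E
```

```text
n 8 turn [-0.02, -0.0, 1.04] shift [0.0019, -0.0005, -0.0] mid [0.503 0.133 0.091]
n 4 turn [-0.0, 0.0, 1.0] shift [0.0019, -0.0004, 0.0] mid [0.509 0.141 0.095]
```

Call:
servo_tool --moves '[[[0,0,1.04],[0.0019,-0.0005,0],0],[[0,0,1.04],[0.0019,-0.0005,0],0],[[0,0,1.04],[0.0019,-0.0005,0],0],[[0,0,1.04],[0.0019,-0.0005,0],0],[[0,0,1.04],[0.0019,-0.0005,0],0],[[0,0,1.04],[0.0019,-0.0005,0],0],[[0,0,1.04],[0.0019,-0.0005,0],0],[[0,0,1.04],[0.0019,-0.0005,0],0],[[0,0,0],[0,0,0],0]]'

```text
time: 17.75
ee_pos: [0.5065, 0.1378, 0.0939]
tcp_rot: [159.8, -29.2, 39.1]
wrist_force: [-0.0, -2.2, -1.5]
opening: 0.0
grasp_force: 1.1
```

Run:
```python
from h import *
where()
print(np.round(get_obs()["q"],1))
for cam in("wrist","side","side","wrist"):
  pic,d,c=look(cam,[],cam+"6.png")
  for n in("valve_stem","pointer"):
    for r in mark_of(n,cam)[:2]: print(cam,n,r["score"],spokefr(toworld(r["xyz"],c)))
R,p=pose2(108,118);plan(R,p,4)
```

```text
t 17.75 alpha 121.9 s 0.0593 t 0.0119 h -0.0028 F [-0.  -2.2 -1.5] tilt 0.17
[ 21.  -32.9 -44.1  45.3 -10.7 164. ]
wrist valve_stem 0.82 (np.float64(9.5), np.float64(0.0909), np.float64(0.0029))
wrist pointer 0.53 (np.float64(-93.1), np.float64(0.0028), np.float64(-0.0033))
side valve_stem 0.5 (np.float64(-118.6), np.float64(0.0031), np.float64(-0.0013))
side pointer 0.79 (np.float64(1.9), np.float64(0.1322), np.float64(-0.0046))
side pointer 0.57 (np.float64(1.7), np.float64(0.1348), np.float64(-0.0037))
wrist valve_stem 0.79 (np.float64(7.7), np.float64(0.0938), np.float64(0.0016))
n 4 turn [-0.03, -0.02, 0.99] shift [0.0016, -0.0005, 0.0] mid [0.509 0.142 0.096]
```

View pics/wrist6.png

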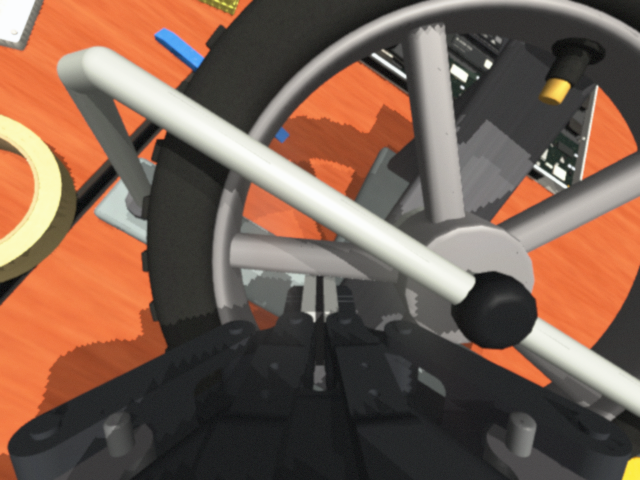

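The valve is at (575,65), about 8° short, and the finger is clear of the tube. Final 8°.

Call:
servo_tool --moves '[[[0,0,1],[0.0017,-0.0005,0],0],[[0,0,1],[0.0017,-0.0005,0],0],[[0,0,1],[0.0017,-0.0005,0],0],[[0,0,1],[0.0017,-0.0005,0],0],[[0,0,0],[0,0,0],0]]'

```text
time: 18.85
ee_pos: [0.5099, 0.1427, 0.0959]
tcp_rot: [162.0, -30.5, 34.7]
wrist_force: [-0.6, -2.7, -1.3]
opening: 0.0001
grasp_force: 1.4
```

Run:
```python
from h import *
where()
print(np.round(get_obs()["q"],1))
for cam in("wrist","wrist"):
  pic,d,c=look(cam,[])
  for n in("valve_stem",):
    for r in mark_of(n,cam)[:2]: print(cam,n,r["score"],spokefr(toworld(r["xyz"],c)))
u,l,a=frame()
def px(P): q=c["camera_matrix"]@(c["R"]@P+c["t"]); return tuple((q[:2]/q[2]).round().astype(int).tolist())
im=pic[:,:,::-1].copy()
for k in range(5):
    A=np.radians(36+72*k); r=np.cos(A)*u+np.sin(A)*l
    cv2.line(im,px(HUB+.026*r+.008*a),px(HUB+.097*r+.008*a),(0,255,0),1)
cv2.line(im,px(HUB+.077*u),px(HUB+.097*u),(0,0,255),1)
cv2.imwrite("pics/w7.png",im)
```

```text
t 18.85 alpha 117.9 s 0.0607 t 0.0103 h -0.0032 F [-0.6 -2.7 -1.3] tilt 0.13
[ 21.6 -32.  -43.3  45.3 -11.1 168.5]
wrist valve_stem 0.75 (np.float64(1.8), np.float64(0.0934), np.float64(0.0012))
wrist valve_stem 0.63 (np.float64(2.2), np.float64(0.0926), np.float64(0.0016))
```

View pics/w7.png

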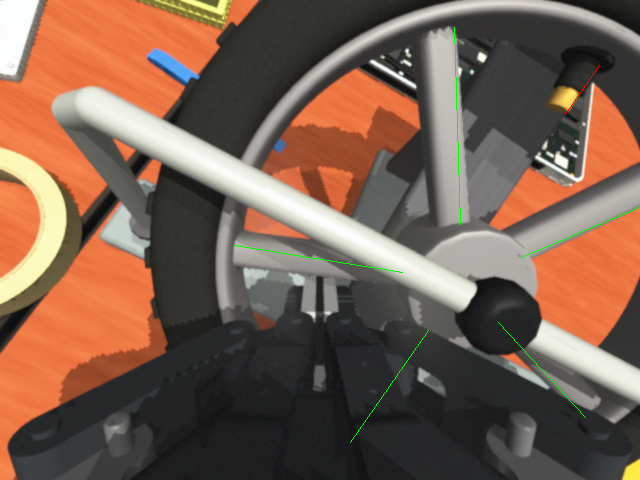

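The valve (575,75) sits slightly left of the red target line (583,88), about 3° short. I'll nudge 3 mm more, then retreat.

Call:
servo_tool --moves '[[[0,0,0.5],[0.0015,-0.0004,0],0],[[0,0,0.5],[0.0015,-0.0004,0],0],[[0,0,0],[0,0,0],0],[[0,0,0],[0,0,0],0],[[0,0,0],[-0.002,0,0],0],[[0,0,0],[-0.004,0,0],0],[[0,0,0],[0,0,0],0],[[0,0,0],[0,0,-0.02],0],[[0,0,0],[0,0,-0.02],0],[[0,0,0],[0,0,-0.02],0],[[0,0,0],[0,0,-0.02],0],[[0,0,0],[0,0,0],0]]'

```text
time: 20.25
ee_pos: [0.462, 0.1411, 0.1632]
tcp_rot: [162.5, -31.1, 33.7]
wrist_force: [0.8, 0.0, 0.7]
opening: -0.0004
grasp_force: 0.0
```

Run:
```python
from h import *
where()
for cam in("wrist","wrist","scene"):
  pic,d,c=look(cam,[])
  for n in("valve_stem","pointer","hub"):
    for r in mark_of(n,cam)[:2]: print(cam,n,r["score"],spokefr(toworld(r["xyz"],c)))
  if cam=="scene": break
  P,C=pic,c
c=C
u,l,a=frame()
def px(P): q=c["camera_matrix"]@(c["R"]@P+c["t"]); return tuple((q[:2]/q[2]).round().astype(int).tolist())
im=P[:,:,::-1].copy()
for k in range(5):
    A=np.radians(36+72*k); r=np.cos(A)*u+np.sin(A)*l
    cv2.line(im,px(HUB+.026*r+.008*a),px(HUB+.097*r+.008*a),(0,255,0),1)
cv2.line(im,px(HUB+.077*u),px(HUB+.135*u),(0,0,255),1)
cv2.imwrite("pics/w8.png",im)
```

```text
t 20.25 alpha 116.9 s 0.0608 t 0.0115 h 0.0795 F [0.8 0.  0.7] tilt 0.36
wrist valve_stem 0.87 (np.float64(2.6), np.float64(0.0923), np.float64(-0.0023))
wrist pointer 0.75 (np.float64(-0.2), np.float64(0.1311), np.float64(0.0007))
wrist hub 0.73 (np.float64(-166.6), np.float64(0.0022), np.float64(-0.0036))
wrist valve_stem 0.58 (np.float64(1.6), np.float64(0.0937), np.float64(0.0006))
wrist pointer 0.86 (np.float64(0.1), np.float64(0.1286), np.float64(0.0002))
wrist hub 0.94 (np.float64(-49.4), np.float64(0.0016), np.float64(-0.0023))
scene valve_stem 0.55 (np.float64(1.5), np.float64(0.09), np.float64(0.0029))
scene pointer 0.8 (np.float64(0.3), np.float64(0.1318), np.float64(0.0015))
scene pointer 0.44 (np.float64(179.1), np.float64(0.0676), np.float64(-0.0988))
scene hub 0.93 (np.float64(-13.4), np.float64(0.0015), np.float64(-0.0005))
```

View pics/w8.png

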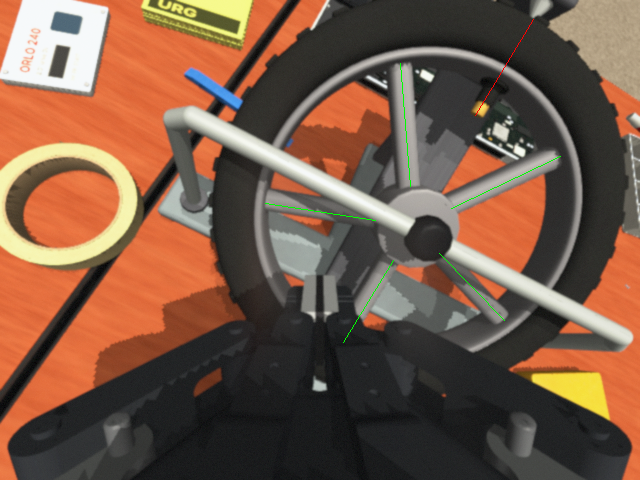

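The valve (482,108) lies on the red line to the pointer (533,22), within about 2°, and the hand is 80 mm clear.

```bash
python3 -c "
from workcell import *
print(job_done())"
```

```text
the job is handed in; nothing more can be done
None
```

I turned the wheel about 145° clockwise with two spoke pushes at about 5 N. The valve stem measures within about 2° of straight up, the hand is clear, and the job is handed in at about 20 s.

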